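# Wedge the weighing stand level

## Task

The round weighing stand sags towards its sprung foot. Pick up the wooden wedge, set it on the worktop with its thin end at that low foot, and ease it under the foot until the bubble of the stand's level sits centred in the black ring; then let go and leave the wedge in place, flat on the worktop and bearing the foot. Be gentle: never lift the stand past level, shove it along, jam the wedge in or touch the stand yourself, keep the sugar jar standing on it and knock nothing else about.

Things in the scene. Friction and masses are not known exactly. Their poses are not given: they have to be found in the camera images.
- wedge_grip (a point): Orange-brown wooden wedge, 100 long x 30 wide, 1.5 mm thick at the thin end, rising evenly (1 in 5) over 78 mm to 17 mm, then a 22 mm long level tail with a dark dot. This point: middle of the tail, 8 mm above the underside, 10 mm from the tail's end. x axis: along the wedge from thin end to tail; y: across its width (grasp across it); z up. 0.09 kg.
- wedge_tip (a point): Middle of the wedge's thin edge, at its underside, 90 mm from wedge_grip. Wood on worktop and on fingers has friction about 0.6.
- low_foot (a point): Centre of the low foot: smooth steel ball, 32 mm across, on a stem with a brass spring, under the stand's rim on the level's side; the other feet are black rubber. It rests on the worktop. Push the wedge's thin edge in along the worktop towards the stand's middle; the ball meets it about 7 mm before its centre. The pushed-in wedge carries 4 to 9 N.
- ring (a point): Centre of the black ring (17 mm across) on the green face of the round level (64 mm across) fixed on the stand's top, 45 mm from the stand's middle towards the low foot, 72 mm above the feet. Axes are the stand's: x points from the low foot to the stand's middle, z up out of the stand.
- bubble (a point): Centre of the level's pale bubble (12 mm across). It runs to the high side: at the start it lies about 10 mm off the ring towards the stand's middle (+x of ring). The wedge first only squeezes the spring, for 5 to 50 mm of travel, different each time, and the bubble stays; then the stand rises and the bubble comes back, about 0.5 mm per mm of wedge travel. It settles within 0.5 s.
- stand_top (a point): Centre of the top of the round stand: light wood disc with a brass band, 180 across, top 60 mm above its feet, 0.9 to 2.4 kg. Axes as ring's. Its three feet lie 115 mm from the middle, the low one at -x; the boss over each foot has a radius of 17 mm, so the stand reaches 132 mm out there. It rests there on two black stop studs, 14 mm thick, under the disc at x -70, y +40 and -40 mm: pass the wedge between them.
- sugar_jar: Terracotta-coloured canister with a wooden lid, 102 across x 120 high, standing loose on the stand behind the level. Origin: centre of its underside.
- measure: Brass two-ended spirit measure, 47 across x 100 high, standing on the worktop; a bystander. Origin: centre of its underside.
Not all that is in view belongs to the job. There is more than one size of the part that bears wedge_grip; the job needs the largest.

How it is judged:
By the outcome, as a careful person would: the job done as asked, in the order asked, and still so for the second after the job is handed in, with the robot touching nothing.
It also fails if it takes over 61 s, if anything falls off the work surface, if the arm or the gripper's body presses on something with over 40 N, if the wrist force passes 120 N, or if a joint passes its speed limit or range.

## Robot

A 6-joint arm with a two-finger parallel gripper is mounted at the origin on a cart in front of the work surface, level with it; the furniture and walls round the work are solid. World frame = base frame: x ahead of the robot, y to its left, z up, the work surface at z = 0. Lengths are in m, angles in rad, forces in N, time in s.
With the tool pointing down it reaches from about 0.275 to 0.75 m from the base axis. Payload 10.2 kg.
Tool frame: the origin (TCP) lies midway between the tips of the shut fingers; the grasp point (between the pads) lies 19 mm behind it (env.hold_point_z is the distance from the TCP to the grasp point, in m); x points along the fingers, z is the direction in which the jaws open and shut, and the axes are right-handed (so a half turn about x gives the same grasp; the last joint's range is limited). The gripper opens to 85 mm and grips with 20 to 120 N. Pads are 22 mm wide; open, the fingers measure 114 mm over their backs; the gripper's body (76 mm by 85 mm) begins 54 mm behind the grasp point. The pads swing forward as they close: fully open they stand 13 mm farther back than shut.
Start: joints at [-1.35, 0.313, 1.498, -0, 1.331, -0.223], TCP at [0.225, -0.474, 0.231] pointing down, gripper open.
Joint ranges: [-2.94, 2.94], [-0.97, 2.17], [0.19, 2.56], [-1.23, 4.37], [0.02, 3.11], [-2.88, 2.88]. Speed limits (rad/s): [2.39, 2.39, 3.01, 3.14, 3.14, 3.14].

## Interface

Orientations are given as a unit quaternion [x, y, z, w].
In Python, from bench import env, kinematics, monitor, eyes, job gives the robot as it stands. The module is installed in compiled form; this text tells all that it offers. Calls block until the motion is done:
- env.reach(position, orientation): joint-space move of the TCP to a pose.
- env.movel(position, velocity=0.15, frame=None, guard=None): straight line of the TCP; frame=None keeps the orientation; velocity is the mean speed in m/s. With guard (N) it stops when the force on the tool has changed by that much, and returns True; else False.
- env.set_joints(angles): joint-space move.
- env.release() and env.close_gripper(effort=None): open the fingers fully, or close them until they stop; effort is the grip in N (None keeps the last).
- env.hold(seconds).
- kinematics.ik(position, orientation): joint angles nearest the present ones, or None.
- monitor.sense(): the state.
- eyes.grab_frame(name): name is "side" or "top" or "wrist"; returns a dict with "frame" (420x560x3 uint8, red, green, blue), "mtx" (3x3 intrinsics, pixels), "view" (4x4, takes a point from world to camera coordinates). Camera axes: x right, y down, z forward; pixel columns grow to the right and rows downward; lengths in m; the calibration is good to about 2 mm. A picture is of the moment at which its call begins. There is no depth.
A pose or a line that the arm cannot do raises env.MotionError and nothing moves.
- job.hand_in(): hands the job in, once; it reports no verdict.
The state is a dict: "clock": time; "joints": joint angles; "qvel": joint speeds; "joint_efforts": joint torques, N m; "position": TCP position; "ee_rot": TCP orientation; "contact_force": force on the tool from outside, world axes, zero at the start; "ft_torque": the same for the moment, N m; "finger_gap": opening from 0.0 (shut) to 1.0 (fully open).
Only numpy, scipy, OpenCV 4.12 (cv2) and the standard library are available. Lean on these libraries where they do the work, as an engineer would, in place of code of your own. Each camera call takes 0.05 s, during which the arm holds its last target.

## Working session

There is one attempt and no reset: what is moved stays moved. The work goes in short steps, each a Python script; the robot and the scene stay as the last script left them, time stands still between calls to the robot, and variables do not carry over. Pictures are saved under pics/ and viewed, and the job is handed in when it is done.

```bash
mkdir -p pics
python3 - <<'E'
from bench import env, kinematics, monitor, eyes, job
import cv2
for n in ("side","top","wrist"):
    f=eyes.grab_frame(n); cv2.imwrite(f"pics/a_{n}.png",f["frame"][:,:,::-1])
    print(n,f["mtx"].round(1).tolist(),f["view"].round(3).tolist())
s=monitor.sense();print(s["clock"],s["position"],s["ee_rot"],s["contact_force"],env.hold_point_z)
E
```

```text
side [[494.0, 0.0, 277.2], [0.0, 494.0, 202.3], [0.0, 0.0, 1.0]] [[0.906, -0.424, 0.02, -0.578], [-0.128, -0.32, -0.939, 0.114], [0.404, 0.848, -0.344, 1.22], [0.0, 0.0, 0.0, 1.0]]
top [[538.9, 0.0, 265.5], [0.0, 538.9, 213.8], [0.0, 0.0, 1.0]] [[0.007, -0.998, 0.063, -0.143], [-0.986, -0.018, -0.164, 0.552], [0.165, -0.061, -0.984, 1.178], [0.0, 0.0, 0.0, 1.0]]
wrist [[303.6, 0.0, 281.4], [0.0, 303.6, 208.3], [0.0, 0.0, 1.0]] [[0.429, -0.903, -0.0, -0.525], [-0.869, -0.413, 0.273, -0.036], [-0.247, -0.117, -0.962, 0.378], [0.0, 0.0, 0.0, 1.0]]
0.15 [ 0.22536549 -0.4739484   0.2308594 ] [ 0.37794181  0.59804211 -0.37743962  0.59753239] [ 0.61929686  0.35686193 -0.31500766] 0.0187
```

View pics/a_side.png

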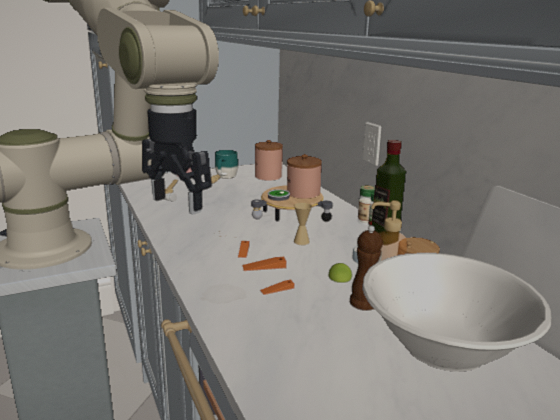

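View pics/a_top.png

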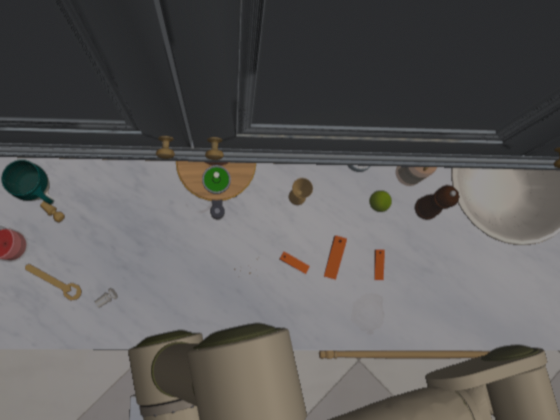

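View pics/a_wrist.png

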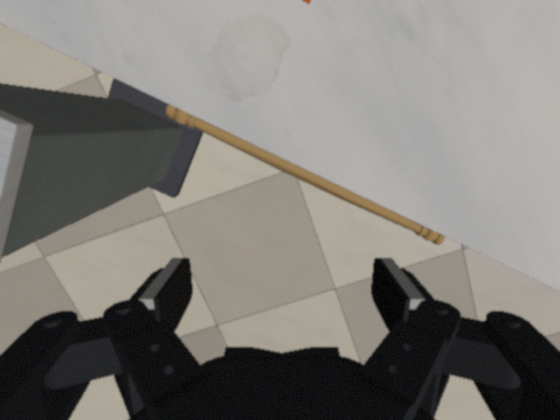

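```bash
cat > h.py <<'E'
from bench import env, kinematics, monitor, eyes, job
import cv2, numpy as np
from scipy.spatial.transform import Rotation as R
def ray(f,uv):
    V=f["view"]; d=np.linalg.inv(f["mtx"])@np.array([uv[0],uv[1],1.]); Rm=V[:3,:3]
    return -Rm.T@V[:3,3], Rm.T@d
def onz(f,uv,z):
    o,d=ray(f,uv); return o+d*(z-o[2])/d[2]
def proj(f,p):
    c=f["view"][:3,:3]@np.asarray(p)+f["view"][:3,3]; q=f["mtx"]@c; return q[:2]/q[2]
def tri(f1,a,f2,b):
    o1,d1=ray(f1,a);o2,d2=ray(f2,b);d1/=np.linalg.norm(d1);d2/=np.linalg.norm(d2)
    t=np.linalg.lstsq(np.c_[d1,-d2],o2-o1,rcond=None)[0]
    p,q=o1+d1*t[0],o2+d2*t[1]; return (p+q)/2,np.linalg.norm(p-q)
def crop(f,box,k,name,interp=cv2.INTER_CUBIC):
    x0,y0,x1,y1=box; im=cv2.resize(f["frame"][y0:y1,x0:x1],None,fx=k,fy=k,interpolation=interp)
    cv2.imwrite(f"pics/{name}.png",im[:,:,::-1])
def comps(mask,amin=15):
    n,l,s,c=cv2.connectedComponentsWithStats(mask.astype(np.uint8))
    return [(s[i,4],c[i].round(2).tolist(),s[i,:4].tolist(),l==i) for i in range(1,n) if s[i,4]>=amin]
E
cat > a.py <<'E'
from h import *
t=eyes.grab_frame("top"); s=eyes.grab_frame("side")
crop(t,(180,140,400,290),3.6,"b_top",cv2.INTER_CUBIC)
crop(s,(220,130,420,300),3.4,"b_side")
for nm,f in (("top",t),("side",s)):
    h=cv2.cvtColor(f["frame"],cv2.COLOR_RGB2HSV)
    m=(h[...,0]<14)&(h[...,1]>170)&(h[...,2]>110)
    for a,c,b,l in comps(m,40):
        p=np.argwhere(l)[:,::-1].astype(np.float32); r=cv2.minAreaRect(p)
        print(nm,a,c,b)
        if nm=="top":
            bx=cv2.boxPoints(r); print([onz(f,q,0.012).round(3).tolist() for q in bx])
    g=(h[...,0]>45)&(h[...,0]<75)&(h[...,1]>120)&(h[...,2]>60)
    for a,c,b,l in comps(g,20): print(nm,"green",a,c,b, onz(f,c,0.072).round(4))
print(onz(t,(217,211),0.02), monitor.sense()["clock"])
E
python3 a.py
```

```text
top 63 [4.49, 235.14] [0, 231, 11, 10]
[[0.51, 0.464, 0.012], [0.51, 0.442, 0.012], [0.49, 0.441, 0.012], [0.49, 0.463, 0.012]]
top 438 [334.85, 257.17] [325, 237, 21, 41]
[[0.419, -0.275, 0.012], [0.51, -0.303, 0.012], [0.503, -0.328, 0.012], [0.412, -0.3, 0.012]]
top 200 [379.15, 264.34] [376, 251, 8, 28]
[[0.476, -0.4, 0.012], [0.476, -0.416, 0.012], [0.413, -0.415, 0.012], [0.413, -0.398, 0.012]]
top 199 [294.26, 262.25] [281, 253, 27, 19]
[[0.456, -0.173, 0.012], [0.471, -0.181, 0.012], [0.439, -0.239, 0.012], [0.425, -0.231, 0.012]]
top green 402 [215.86, 179.33] [204, 168, 24, 23] [ 0.6268 -0.0222  0.072 ]
side 110 [243.34, 248.85] [239, 241, 10, 16]
side 318 [266.13, 263.89] [243, 257, 43, 13]
side 196 [278.66, 286.72] [261, 280, 33, 14]
side green 52 [277.63, 192.88] [270, 191, 18, 5] [ 0.628  -0.0214  0.072 ]
[ 0.5635598  -0.02489344  0.02      ] 0.25
```

View pics/b_top.png

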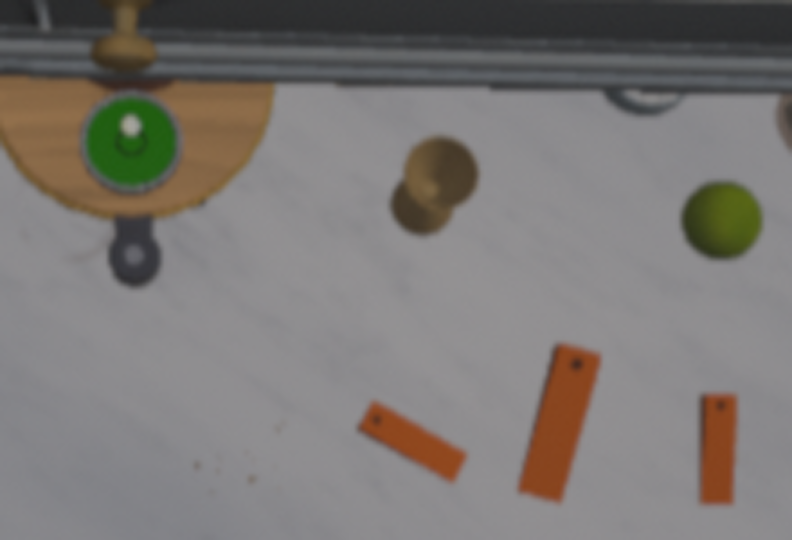

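View pics/b_side.png

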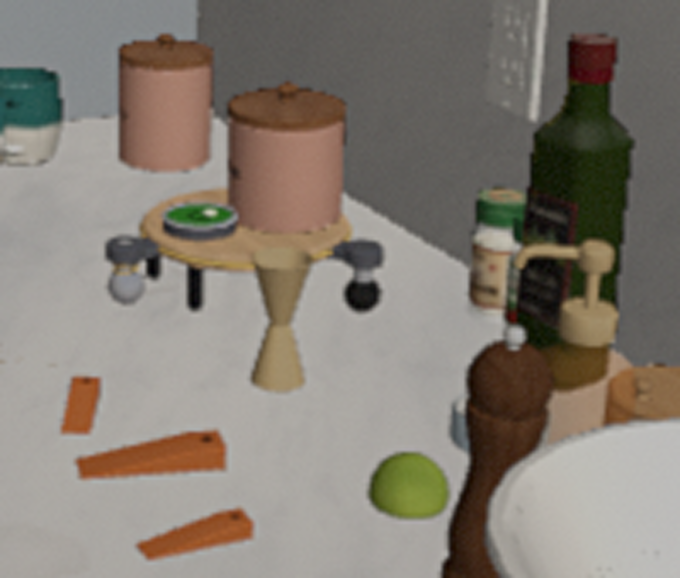

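The candidates in the top view are (336,257), about 95×27 mm; (294,262), about 62×17 mm; and (380,265), about 63×17 mm. The red object at the left edge (4,235) is not a wedge. I choose the one at (336,257): it is the largest, with its tail dot at about (340,241), on the far end. Next I measure the ball, level and wedge more finely.

```bash
cat > b.py <<'E'
from h import *
t=eyes.grab_frame("top"); s=eyes.grab_frame("side")
crop(s,(240,170,360,235),6.5,"c_side"); crop(t,(315,225,360,290),9,"c_wedge")
h=cv2.cvtColor(t["frame"],cv2.COLOR_RGB2HSV)
# level disc incl. ring+bubble: fill green
g=((h[...,0]>45)&(h[...,0]<75)&(h[...,1]>120)).astype(np.uint8); g[:, :190]=0; g[:,240:]=0
c=max(cv2.findContours(g,cv2.RETR_EXTERNAL,cv2.CHAIN_APPROX_NONE)[0],key=cv2.contourArea)
(e,ax,an)=cv2.fitEllipse(c); print("level ell",e,ax); ring=onz(t,e,0.071); print("ring",ring)
print("boss top px->z.05/.06",onz(t,(217.2,211.1),.05),onz(t,(217.2,211.1),.06))
gs=cv2.cvtColor(s["frame"],cv2.COLOR_RGB2HSV); sub=gs[200:225,245:270]
print("V");print(sub[:,:,2][::1,::1])
# wedge mask
m=((h[...,0]<14)&(h[...,1]>150)); 
for a,c,b,l in comps(m,350):
    p=np.argwhere(l)[:,::-1].astype(np.float32); print(cv2.boxPoints(cv2.minAreaRect(p)))
sm=((gs[...,0]<14)&(gs[...,1]>150)); 
print(monitor.sense()["clock"])
E
python3 b.py
```

```text
level ell (215.94668579101562, 178.9083251953125) (22.39217185974121, 23.341459274291992)
ring [ 0.62803752 -0.02238957  0.071     ]
boss top px->z.05/.06 [ 0.55819954 -0.02621354  0.05      ] [ 0.55648856 -0.02649752  0.06      ]
V
[[167 168 167 167 169 167 148 108  79  79  96 108 104  88  78  80  85  72
   73 102 135 151 163 166 168]
 [167 167 167 167 169 157 104  69  67  77 105 122 118  99  76  72  75  74
   71  71  91 118 143 155 164]
 [168 166 168 168 170 154  80  62  71  71  76  77  78  75  77  79  77  71
   73  77  77  97 127 139 148]
 [166 167 167 169 171 155  74  54  71  76  80  81  82  83  78  76  73  73
   80  80  77 103 134 141 135]
 [165 167 165 169 170 152  72  45  59  67  71  76  77  74  79  71  68  73
   80  77  75  75 104 130 144]
 [165 165 165 167 167 151  79  47  61  64  72  73  78  77  77  73  71  69
   73  67  47  53 107 136 117]
 [162 164 166 166 167 160 122  84  55  65  71  78  77  76  69  77 102 106
   32  22  15  47 126 173 153]
 [165 166 167 168 170 173 168 140  94  72  83  97  94  81  81 112 157 160
   49  11  15  47 130 175 172]
 [168 168 168 170 172 172 1
[... 1156 characters left out ...]
2 173 172 167 146 123 128 135 145 166 167 164
  164 166 168 168 166 166 163]
 [170 171 170 168 169 169 172 172 173 174 171 171 170 169 168 168 166 165
  166 168 165 165 165 164 162]
 [169 170 170 170 170 172 172 170 169 168 167 168 168 168 166 167 165 166
  165 165 162 162 162 163 164]
 [170 170 170 170 170 171 171 170 168 167 167 167 169 168 169 169 168 166
  164 163 162 163 164 166 165]
 [170 170 170 171 170 171 171 169 168 170 169 170 169 169 168 168 168 166
  165 164 164 165 167 166 167]
 [172 171 169 171 171 171 169 169 169 170 168 172 170 171 169 169 167 167
  166 165 165 168 168 167 169]]
[[324.14252 275.45856]
 [334.63477 235.5881 ]
 [345.7591  238.51556]
 [335.26685 278.38602]]
0.35
```

View pics/c_side.png

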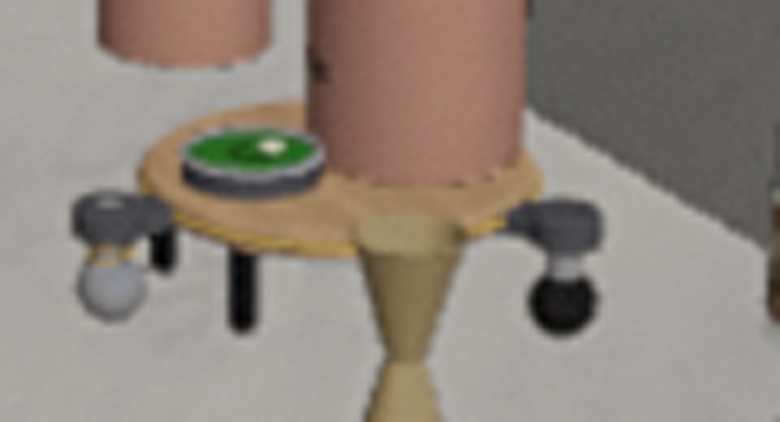

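View pics/c_wedge.png

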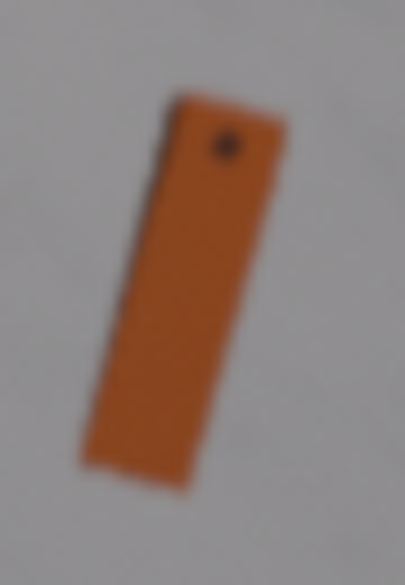

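```bash
cat > c.py <<'E'
from h import *
t=eyes.grab_frame("top"); s=eyes.grab_frame("side")
for uv in ((257.0,214.2),(257.1,214.6)): print("ball",onz(s,uv,.016))
P=lambda x,y:(x/9+315-.5,y/9+225-.5)
A=onz(t,P(182,95),.017);B=onz(t,P(288,120),.017);C=onz(t,P(82,465),.0015);D=onz(t,P(190,492),.0015)
print("tailend",(A+B)/2,"thin",(C+D)/2,"w",np.linalg.norm(A-B),np.linalg.norm(C-D),"L",np.linalg.norm(((A+B)/2-(C+D)/2)[:2]))
print("dot",onz(t,P(227,145),.017)); d=((A+B)/2-(C+D)/2); print("yaw",np.degrees(np.arctan2(d[1],d[0])))
def toolR(yaw,tilt):  # wedge-frame: wedge x (thin->tail) at yaw. tool leans to tail by tilt
    wx=np.array([np.cos(yaw),np.sin(yaw),0]); up=np.array([0,0,1.])
    a=-np.cos(tilt)*up-np.sin(tilt)*wx
    j=np.cross(up,wx); return a,j
for name,p,yaw in (("pick",[.49,-.31,.012],d),("place",[.43,-.027,.012],None),("end",[.50,-.027,.012],None)):
    y=np.arctan2(d[1],d[0]) if name=="pick" else np.pi+.02
    for tilt in (0,20,30,40):
        for sg in (1,-1):
            a,j=toolR(y,np.radians(tilt)); z=j*sg; M=np.c_[a,np.cross(z,a),z]
            q=kinematics.ik(p,R.from_matrix(M).as_quat()); print(name,tilt,sg,None if q is None else np.round(q,2))
E
python3 c.py
```

```text
ball [ 0.56283968 -0.02323479  0.016     ]
ball [ 0.56188866 -0.02622806  0.016     ]
tailend [ 0.50877314 -0.31498721  0.017     ] thin [ 0.41311515 -0.29056866  0.0015    ] w 0.02849589256688612 0.029067827635667787 L 0.09872545446258772
dot [ 0.4989125  -0.31272176  0.017     ]
yaw -14.320042675188745
pick 0 1 [-0.77  0.68  1.54 -0.    0.91 -2.09]
pick 0 -1 [-0.77  0.68  1.54 -0.    0.91  1.05]
pick 20 1 [-0.7   0.86  1.25 -0.15  1.35 -1.96]
pick 20 -1 [-0.7   0.86  1.25 -0.15  1.35  1.18]
pick 30 1 [-0.67  0.96  1.1  -0.21  1.57 -1.94]
pick 30 -1 [-0.67  0.96  1.1  -0.21  1.57  1.2 ]
pick 40 1 [-0.65  1.07  0.94 -0.26  1.78 -1.94]
pick 40 -1 [-0.65  1.07  0.94 -0.26  1.78  1.2 ]
place 0 1 [-0.34  0.45  2.   -0.    0.7   1.21]
place 0 -1 [-0.34  0.45  2.   -0.    0.7  -1.93]
place 20 1 [-0.43  0.36  2.25  0.59  0.27  0.57]
place 20 -1 [-0.43  0.36  2.25  0.59  0.27 -2.57]
place 30 1 [-0.49  0.36  2.36  1.76  0.25 -0.64]
place 30 -1 [-0.49  0.36  2.36  1.76  0.25  2.5 ]
place 40 1 [-0.56  0.42  2.47  2.32  0.5  -1.28]
place 40 -1 [-0.56  0.42  2.47  2.32  0.5   1.86]
end 0 1 [-0.29  0.56  1.79 -0.    0.79  1.26]
end 0 -1 [-0.29  0.56  1.79 -0.    0.79 -1.88]
end 20 1 [-0.35  0.46  2.05  0.4   0.33  0.84]
end 20 -1 [-0.35  0.46  2.05  0.4   0.33 -2.3 ]
end 30 1 [-0.4   0.45  2.17  1.39  0.21 -0.18]
end 30 -1 None
end 40 1 [-0.44  0.48  2.27  2.28  0.39 -1.11]
end 40 -1 [-0.44  0.48  2.27  2.28  0.39  2.03]
```

```bash
cat >> h.py <<'E'
def pose(yaw,tilt,sg=1):
    wx=np.array([np.cos(yaw),np.sin(yaw),0]); up=np.array([0,0,1.])
    a=-np.cos(tilt)*up-np.sin(tilt)*wx; z=np.cross(up,wx)*sg
    return R.from_matrix(np.c_[a,np.cross(z,a),z])
E
python3 - <<'E'
from h import *
f=eyes.grab_frame("wrist"); s=monitor.sense()
V=f["view"]; c=-V[:3,:3].T@V[:3,3]; T=R.from_quat(s["ee_rot"])
print("cam in tool",T.inv().apply(c-s["position"]),"look in tool",T.inv().apply(V[2,:3]), "right",T.inv().apply(V[0,:3]))
ct=T.inv().apply(c-s["position"]); Vt=V[:3,:3]@T.as_matrix()
ring=np.array([.628,-.0224,.071]); 
for sg in (1,-1):
  for tcp in ([.46,-.03,.006],[.53,-.028,.006]):
    P=pose(np.pi+.05,np.radians(20),sg); cam=np.array(tcp)+P.apply(ct)
    for nm,p in (("ring",ring),("ball",[.56,-.025,.016]),("tip",np.array(tcp)+[.09,0,0])):
        q=Vt@P.inv().as_matrix()@(np.array(p)-cam); uv=f["mtx"]@q/q[2]; print(sg,tcp,nm,cam.round(3),uv[:2].round(0),q[2].round(3))
E
```

```text
cam in tool [-0.14220691  0.0689937   0.00032955] look in tool [ 9.61850449e-01 -2.73574993e-01  6.61483776e-04] right [-7.29531454e-04 -1.47003800e-04  9.99999723e-01]
1 [0.46, -0.03, 0.006] ring [ 0.476 -0.03   0.163] [ 282. -219.] 0.103
1 [0.46, -0.03, 0.006] ball [ 0.476 -0.03   0.163] [281.  63.] 0.153
1 [0.46, -0.03, 0.006] tip [ 0.476 -0.03   0.163] [289.  92.] 0.162
1 [0.53, -0.028, 0.006] ring [ 0.546 -0.028  0.163] [278. -25.] 0.098
1 [0.53, -0.028, 0.006] ball [ 0.546 -0.028  0.163] [277. 202.] 0.148
1 [0.53, -0.028, 0.006] tip [ 0.546 -0.028  0.163] [289.  92.] 0.162
-1 [0.46, -0.03, 0.006] ring [ 0.347 -0.035  0.116] [280. 512.] 0.202
-1 [0.46, -0.03, 0.006] ball [ 0.347 -0.035  0.116] [281. 377.] 0.206
-1 [0.46, -0.03, 0.006] tip [ 0.347 -0.035  0.116] [274. 354.] 0.208
-1 [0.53, -0.028, 0.006] ring [ 0.417 -0.033  0.116] [282. 483.] 0.161
-1 [0.53, -0.028, 0.006] ball [ 0.417 -0.033  0.116] [283. 314.] 0.165
-1 [0.53, -0.028, 0.006] tip [ 0.417 -0.033  0.116] [274. 354.] 0.208
```

Run:
```python
from h import *
P=pose(np.radians(-14.3),np.radians(20)).as_quat()
env.reach([.501,-.3133,.11],P)
f=eyes.grab_frame("wrist"); cv2.imwrite("pics/d_w.png",f["frame"][:,:,::-1])
for n,p in (("dot",[.4989,-.3127,.017]),("tip",[.4131,-.2906,.001]),("tcpfloor",[.501,-.3133,0])): print(n,proj(f,p))
s=monitor.sense();print(s["clock"],s["position"],s["contact_force"])
```

```text
dot [283.23952967 247.59124104]
tip [283.14780262 146.69439961]
tcpfloor [283.07140426 248.93413056]
2.1 [ 0.50063241 -0.31406968  0.110446  ] [-1.02599206 -0.55716762 -0.30907019]
```

View pics/d_w.png

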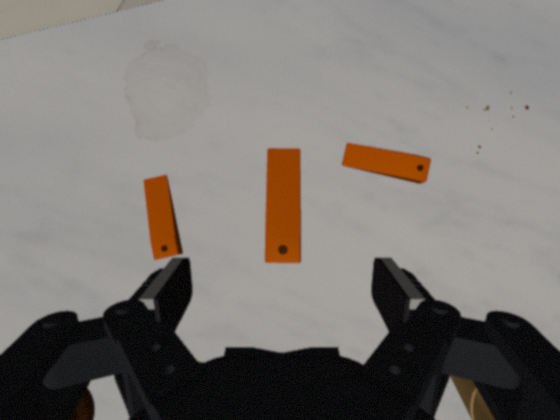

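The close view shows the large wedge centred: dot at (283,250) and thin edge at (284,149), within 1 mm of my prediction. The two smaller wedges stand well clear. Grasping now.

Run:
```python
from h import *
g=env.movel([.501,-.3133,.0065],velocity=.08,guard=12)
s=monitor.sense();print(g,s["clock"],s["position"],s["contact_force"])
env.close_gripper(40)
s=monitor.sense();print(s["clock"],s["position"],s["contact_force"],s["finger_gap"])
p=s["position"]; env.movel([p[0],p[1],.05],velocity=.08)
f=eyes.grab_frame("wrist"); cv2.imwrite("pics/e_w.png",f["frame"][:,:,::-1])
f=eyes.grab_frame("side"); crop(f,(180,180,340,300),5,"e_s")
s=monitor.sense();print(s["clock"],s["position"],s["contact_force"],s["finger_gap"])
```

```text
False 3.5417 [ 0.5012307  -0.31349137  0.00701936] [0.14768535 0.48468552 0.46829864]
4.1 [ 0.50121545 -0.31342389  0.00681311] [1.04422475 1.20481714 3.47926567] 0.33600010566348487
4.8917 [ 0.50095838 -0.31320746  0.04942728] [ 0.71410488  0.55320323 -1.31489627] 0.3323448242169099
```

View pics/e_w.png

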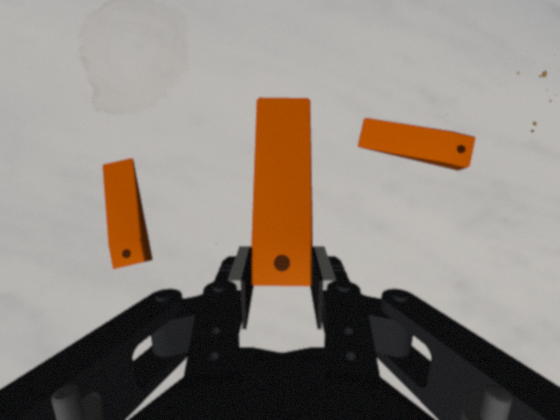

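View pics/e_s.png

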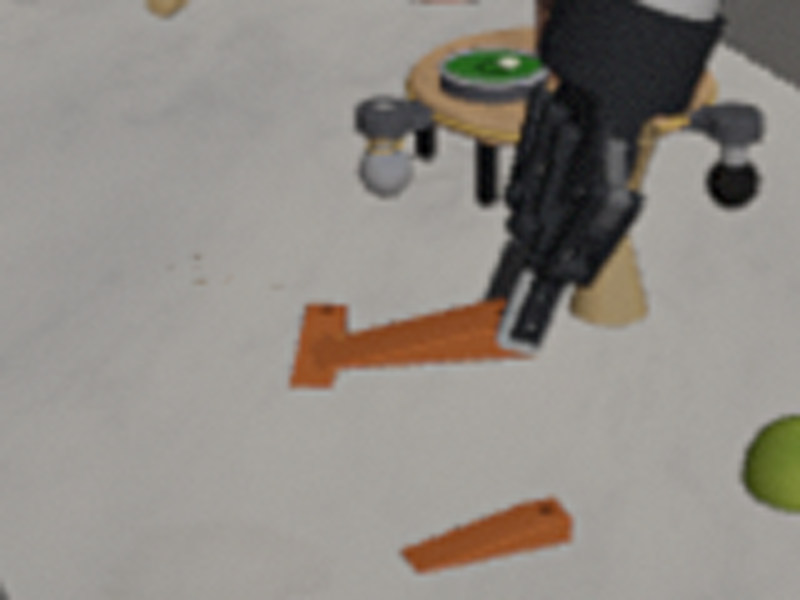

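The large wedge is held square, with its thin edge at (284,99) and dot at (282,263), and the fingers are 28 mm apart. Now I turn it round to the stand's front.

Run:
```python
from h import *
yaw=np.pi+.047
P=pose(yaw,np.radians(20)).as_quat()
env.movel([.50,-.3132,.16],velocity=.2)
env.reach([.432,-.12,.16],P)
env.movel([.432,-.0315,.05],velocity=.15)
s=monitor.sense();print(s["clock"],s["position"],s["joints"].round(2),s["finger_gap"])
f=eyes.grab_frame("wrist"); cv2.imwrite("pics/f_w.png",f["frame"][:,:,::-1])
print("ball pred",proj(f,[.559,-.0255,.016]),proj(f,[.562,-.0247,.016]))
f=eyes.grab_frame("top"); crop(f,(150,140,290,290),4,"f_t")
f=eyes.grab_frame("side"); crop(f,(190,150,350,270),5,"f_s")
```

```text
8.95 [ 0.43241902 -0.03195353  0.05050137] [-0.45  0.25  2.22  0.44  0.39  0.7 ] 0.33793096067869
ball pred [279.58543104  61.64209382] [278.58504523  57.20561396]
```

View pics/f_w.png

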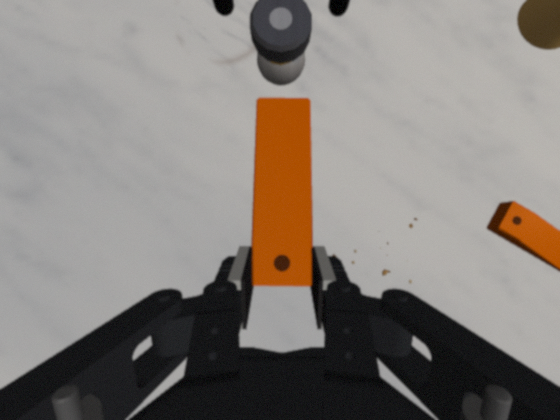

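View pics/f_t.png

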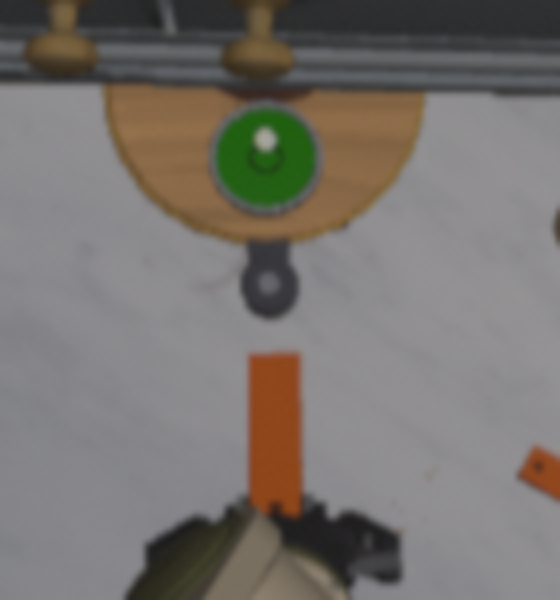

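View pics/f_s.png

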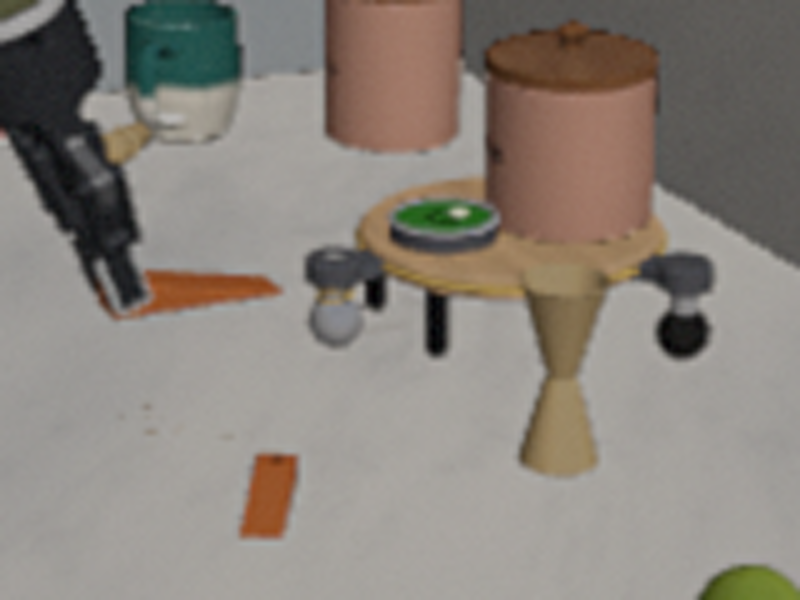

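The ball is at (281,60) and both studs are in view at (222,8) and (340,4), so the wedge at column 283.5 is on the stand's axis within 1 mm. In the top view the level is unobstructed. Now I set the wedge down on the worktop.

```bash
cat >> h.py <<'E'
u=np.array([np.cos(.047),np.sin(.047),0])
def level(f):
    """ring (level centre) and bubble, px -> stand-x offset in mm, from top view"""
    im=f["frame"].astype(float); h=cv2.cvtColor(f["frame"],cv2.COLOR_RGB2HSV)
    g=((h[...,0]>45)&(h[...,0]<75)&(h[...,1]>120)).astype(np.uint8); g[:,:190]=0; g[:,240:]=0; g[:150]=0; g[210:]=0
    c=max(cv2.findContours(g,cv2.RETR_EXTERNAL,cv2.CHAIN_APPROX_NONE)[0],key=cv2.contourArea)
    hull=np.zeros_like(g); cv2.fillPoly(hull,[cv2.convexHull(c)],1)
    e=cv2.fitEllipse(cv2.convexHull(c))[0]
    hull=cv2.erode(hull,np.ones((3,3),np.uint8))
    w=np.clip(np.minimum(im[...,0],im[...,2])-45,0,None)*hull   # white: red&blue high
    yy,xx=np.mgrid[:w.shape[0],:w.shape[1]]; b=(np.sum(w*xx)/w.sum(),np.sum(w*yy)/w.sum())
    # ring: dark green pixels
    d=(onz(f,b,.072)-onz(f,e,.072)); v=np.array([-u[1],u[0],0])
    return np.array(e),np.array(b),d@u*1e3,d@v*1e3
E
python3 - <<'E'
from h import *
f=eyes.grab_frame("top"); print(level(f), f["frame"][172:188,212:220,0], f["frame"][172:188,212:220,1])
s0=monitor.sense()
g=env.movel([.432,-.0315,.0068],velocity=.05,guard=5)
env.hold(.2)
s=monitor.sense();print(g,s["clock"],s["position"],s0["contact_force"],s["contact_force"])
f=eyes.grab_frame("wrist"); cv2.imwrite("pics/g_w.png",f["frame"][:,:,::-1])
f=eyes.grab_frame("side"); crop(f,(190,150,350,270),5,"g_s")
E
```

```text
(array([215.91766357, 178.86560059]), array([215.94897959, 174.38331854]), np.float64(10.337400718133864), np.float64(-0.32559492935165957)) [[ 34  48  86 120 125 106  67  37]
 [ 37  72 124 152 155 140 101  54]
 [ 41  84 142 161 163 156 127  71]
 [ 40  81 138 160 163 157 127  70]
 [ 35  62 112 143 152 142 102  54]
 [ 33  41  70 101 111 102  66  36]
 [ 32  32  41  55  59  54  40  32]
 [ 31  32  34  35  34  35  35  32]
 [ 31  32  33  34  33  34  33  32]
 [ 31  31  32  33  34  34  32  31]
 [ 33  33  32  31  32  32  32  31]
 [ 34  34  33  32  32  34  33  34]
 [ 34  35  33  35  35  34  35  34]
 [ 35  34  35  34  36  34  35  34]
 [ 35  36  35  34  35  35  35  35]
 [ 35  35  35  35  36  35  35  36]] [[ 95  97 110 132 137 126 103  94]
 [ 96 105 133 154 157 147 122 101]
 [ 96 112 147 160 162 158 139 108]
 [ 95 108 143 159 163 158 137 105]
 [ 89  90 120 147 155 146 113  87]
 [ 82  76  96 120 128 121  93  74]
 [ 77  81  92 100 102 100  92  80]
 [ 74  85  93  95  95  95  94  85]
 [ 72  77  90  94  95  94  91  82]
 [ 81  73  81  88  91  89  81  75]
 [ 91  83  76  76  79  78  75  81]
 [ 95  91  85  82  84  84  85  91]
 [ 95  94  93  93  93  93  94  95]
 [ 95  95  95  95  96  95  95  95]
 [ 96  96  96  95  95  95  95  96]
 [ 96  95  95  96  96  95  95  96]]
True 10.2 [ 0.43160651 -0.03137691  0.00672063] [-1.07807994  0.57607136 -1.63915474] [-1.88393475 -0.40928395  6.52345754]
```

View pics/g_w.png

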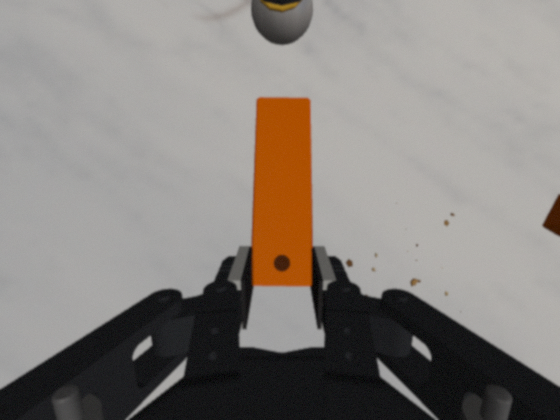

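View pics/g_s.png

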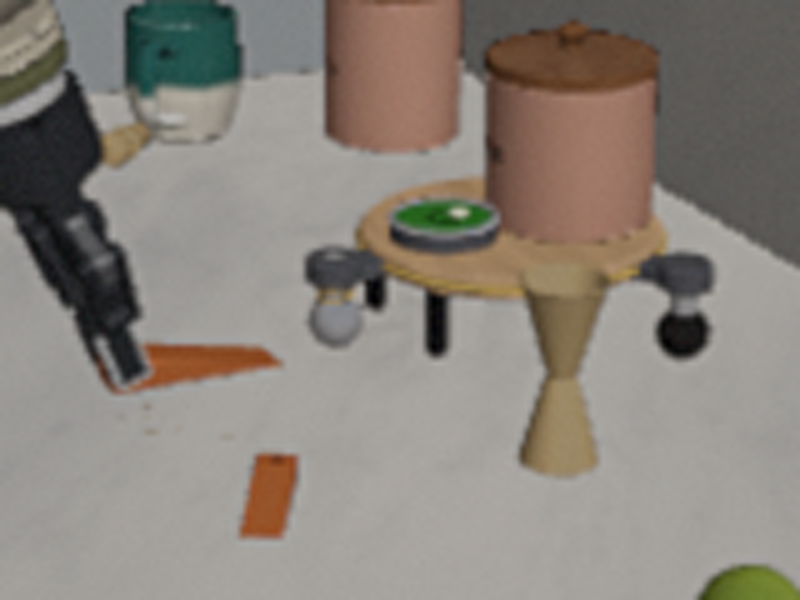

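```bash
cat > push.py <<'E'
from h import *
import sys
base=np.array([.4316,-.0314,.0070])
def go(T,v=.025,guard=None):
    g=env.movel(base+T*1e-3*u,velocity=v,guard=guard)
    return g
def rep(T,g=None,settle=0.0):
    if settle: env.hold(settle)
    f=eyes.grab_frame("top"); e,b,dx,dy=level(f); s=monitor.sense()
    print(T,g,"t%.2f"%s["clock"],"dx %.2f dy %.2f"%(dx,dy),"e",e.round(2),"F",s["contact_force"].round(1),"p",s["position"].round(4),flush=True); return f,dx
E
python3 - <<'E'
from push import *
go(22,.05); rep(22)
for T in range(26,50,4):
    g=go(T,.025,15); f,dx=rep(T,g)
    if g or dx<8.8: break
f=eyes.grab_frame("wrist"); cv2.imwrite("pics/h_w.png",f["frame"][:,:,::-1])
E
```

```text
22 None t10.95 dx 10.36 dy -0.13 e [216.   178.87] F [-0.8  0.2 -0.2] p [ 0.4532 -0.0303  0.0069]
26 False t11.31 dx 10.26 dy -0.23 e [215.96 178.84] F [ 0.6 -1.1  0.3] p [ 0.4576 -0.0302  0.007 ]
30 False t11.67 dx 10.26 dy -0.24 e [215.96 178.84] F [ 0.2 -0.3 -0.6] p [ 0.4616 -0.03    0.007 ]
34 False t12.03 dx 10.29 dy -0.25 e [215.95 178.84] F [ 0.6  0.6 -1.4] p [ 0.4658 -0.0298  0.0071]
38 True t12.28 dx 10.33 dy -0.28 e [215.94 178.87] F [3.2 0.9 1.8] p [ 0.468  -0.0292  0.0067]
```

View pics/h_w.png

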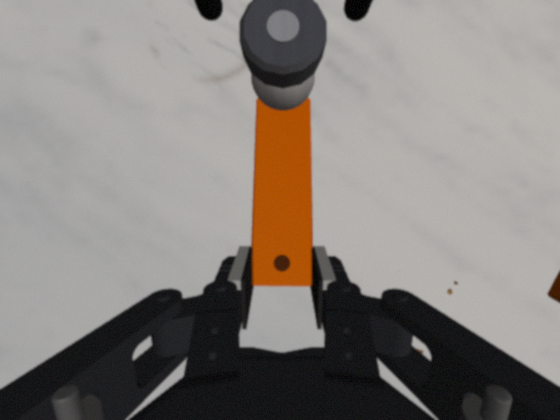

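Run:
```python
from push import *
for T in np.arange(37,45,1):
    g=go(T,.01,12); f,dx=rep(T,g)
    if g or dx<8.8: break
f=eyes.grab_frame("wrist"); cv2.imwrite("pics/i_w.png",f["frame"][:,:,::-1])
f=eyes.grab_frame("side"); crop(f,(190,150,350,270),5,"i_s")
```

```text
37 False t12.71 dx 10.24 dy -0.23 e [215.96 178.84] F [-3.7  1.9  3.7] p [ 0.468  -0.0293  0.0068]
38 False t13.01 dx 10.26 dy -0.24 e [215.95 178.84] F [-8.9  1.   7.7] p [ 0.4687 -0.0293  0.0067]
39 False t13.31 dx 10.24 dy -0.24 e [215.95 178.84] F [-9.5  0.3  8.6] p [ 0.4696 -0.0292  0.0067]
40 False t13.61 dx 10.32 dy -0.14 e [215.99 178.87] F [-9.5  0.1  8.8] p [ 0.4705 -0.0291  0.0067]
41 False t13.91 dx 10.26 dy -0.18 e [216.  178.9] F [-10.    0.3   9.2] p [ 0.4715 -0.0291  0.0067]
42 False t14.21 dx 10.19 dy -0.17 e [216.01 178.87] F [-10.4   0.2   9.7] p [ 0.4725 -0.029   0.0067]
43 False t14.51 dx 10.18 dy -0.16 e [216.01 178.87] F [-10.7   1.   10.8] p [ 0.4734 -0.0289  0.0067]
44 False t14.81 dx 10.23 dy -0.15 e [216.01 178.87] F [-11.    0.8  11. ] p [ 0.4744 -0.0289  0.0067]
```

View pics/i_w.png

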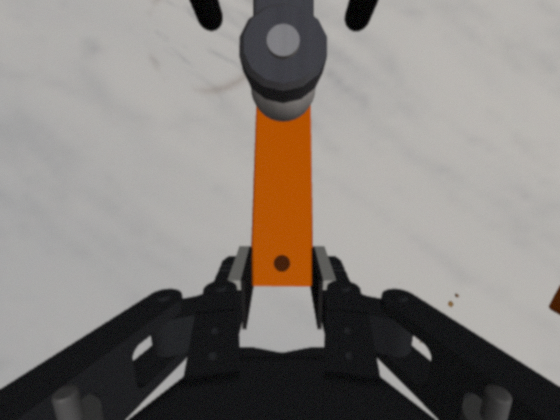

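View pics/i_s.png

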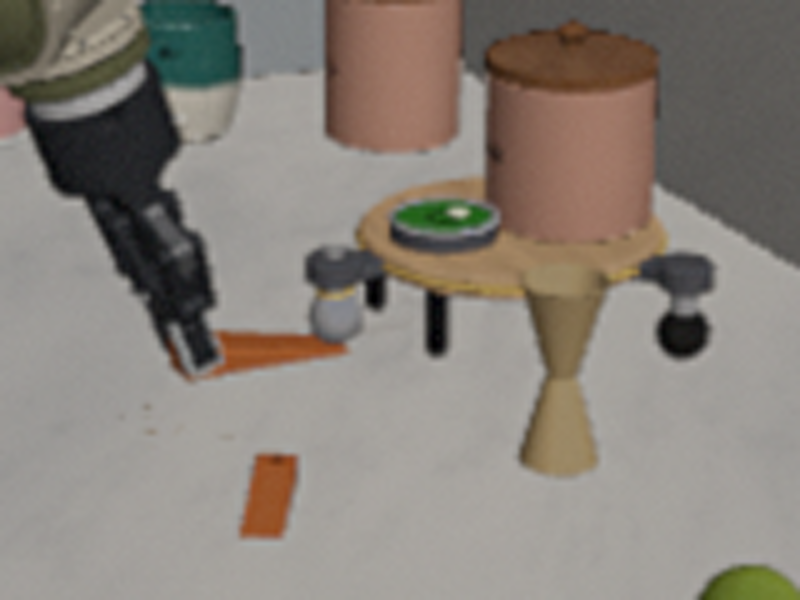

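```bash
sed -i 's/\.0070\])/.0073])/' push.py
python3 - <<'E'
from push import *
for T in np.arange(46,76,2):
    g=go(T,.012,12); f,dx=rep(T,g)
    if g or dx<9.4: break
f=eyes.grab_frame("wrist"); cv2.imwrite("pics/j_w.png",f["frame"][:,:,::-1])
E
```

```text
46 False t15.28 dx 10.13 dy -0.27 e [215.96 178.84] F [-8.4  0.7  4.9] p [ 0.4764 -0.0288  0.0068]
48 False t15.64 dx 10.06 dy -0.29 e [215.95 178.84] F [-8.6  0.5  6.2] p [ 0.4783 -0.0286  0.0068]
50 False t16.01 dx 10.03 dy -0.31 e [215.94 178.84] F [-10.    0.3   7.5] p [ 0.4802 -0.0285  0.0067]
52 False t16.38 dx 9.93 dy -0.27 e [215.96 178.84] F [-9.9  1.2  7.4] p [ 0.4822 -0.0284  0.0068]
54 False t16.74 dx 9.77 dy -0.37 e [215.98 178.81] F [-11.1   1.    9. ] p [ 0.4841 -0.0283  0.0067]
56 False t17.11 dx 9.82 dy -0.30 e [216.   178.83] F [-12.5   0.7   9. ] p [ 0.486  -0.0281  0.0067]
58 False t17.48 dx 9.78 dy -0.25 e [215.97 178.61] F [-11.3   0.6   9.2] p [ 0.488  -0.028   0.0067]
60 False t17.84 dx 8.83 dy -0.32 e [216.01 178.54] F [-11.7   1.3   8.6] p [ 0.49   -0.0279  0.0067]
```

View pics/j_w.png

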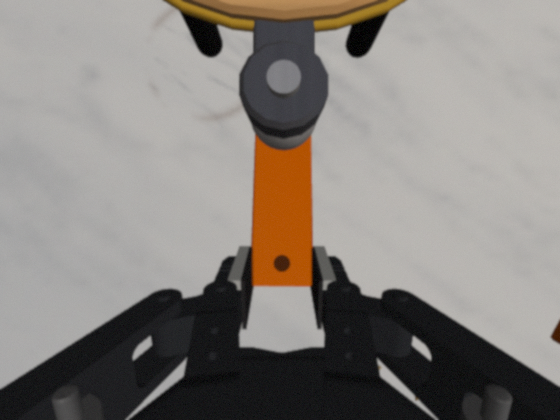

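```bash
sed -i 's/\.0073\])/.0075])/' push.py
python3 - <<'E'
from push import *
for T in np.arange(62,76,2):
    g=go(T,.012,12); f,dx=rep(T,g,.15)
    if g or dx<4: break
crop(f,(195,155,240,225),8,"k_t")
E
```

```text
62 False t18.41 dx 6.43 dy -0.28 e [216.01 178.48] F [-9.5  1.7  6. ] p [ 0.492  -0.0278  0.0068]
64 False t18.93 dx 5.64 dy -0.38 e [215.99 178.45] F [-10.1   0.7   5.6] p [ 0.494  -0.0277  0.0068]
66 False t19.44 dx 4.45 dy -0.19 e [216.02 178.27] F [-9.9  0.9  6.2] p [ 0.496  -0.0277  0.0068]
68 False t19.96 dx 3.43 dy -0.22 e [216.   178.22] F [-9.8  1.1  5.5] p [ 0.498  -0.0276  0.0068]
```

View pics/k_t.png

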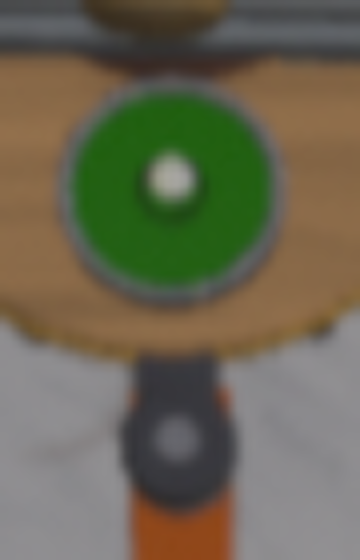

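```bash
cat >> push.py <<'E'
def ringc(f,e):
    G=f["frame"][...,1].astype(float); yy,xx=np.mgrid[:G.shape[0],:G.shape[1]]
    r=np.hypot(xx-e[0],yy-e[1]); m=(r<6)
    w=np.clip(90-G,0,None)*m*(r>1); ys,xs=np.nonzero(w>6)
    p=np.c_[xs,ys].astype(float); A=np.c_[2*p,np.ones(len(p))]; W=np.sqrt(w[ys,xs])
    s=np.linalg.lstsq(A*W[:,None],(p**2).sum(1)*W,rcond=None)[0]
    return s[:2],np.sqrt(s[2]+s[0]**2+s[1]**2)
E
python3 - <<'E'
from push import *
for T in (70,71.5,72.5):
    g=go(T,.01,12); f,dx=rep(T,g,.4); e,b,_,_=level(f); c,r=ringc(f,e)
    d=(onz(f,b,.072)-onz(f,c,.072))@u*1e3
    print("ring fit",c.round(2),r.round(2),"bubble",b.round(2),"d ring %.2f"%d)
    if g or min(dx,d)<1.3: break
crop(f,(200,160,235,200),14,"l_t")
E
```

```text
70 False t20.76 dx 2.16 dy -0.09 e [216.04 178.07] F [-10.1   0.6   6.5] p [ 0.4999 -0.0275  0.0067]
ring fit [215.9  177.96] 3.99 bubble [216.06 177.13] d ring 1.92
71.5 False t21.51 dx 1.27 dy -0.39 e [215.92 178.03] F [-9.8  1.4  6.2] p [ 0.5014 -0.0274  0.0068]
ring fit [215.91 177.76] 4.04 bubble [216.09 177.48] d ring 0.63
```

View pics/l_t.png

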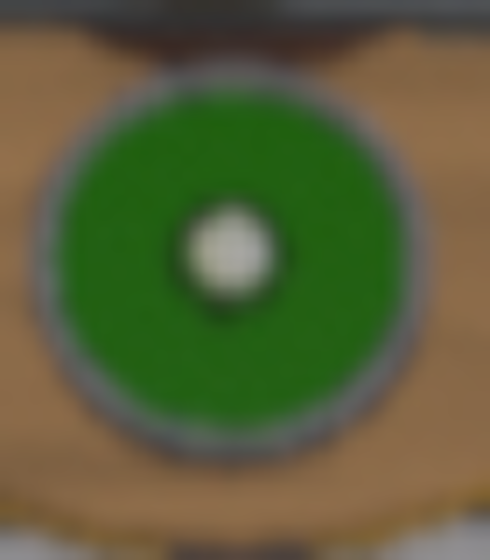

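Run:
```python
from push import *
def r2(T,g,st):
    f,dx=rep(T,g,st); e,b,_,_=level(f); c,r=ringc(f,e)
    print("  d ring %.2f"%((onz(f,b,.072)-onz(f,c,.072))@u*1e3)); return f
g=go(72.4,.01,12); r2(72.4,g,.4)
g=go(71.6,.01); r2(71.6,g,.2)
g=go(71.0,.01); f=r2(71.0,g,.3)
crop(f,(200,160,235,200),14,"m_t")
f=eyes.grab_frame("wrist"); cv2.imwrite("pics/m_w.png",f["frame"][:,:,::-1])
f=eyes.grab_frame("side"); crop(f,(210,150,350,255),5.7,"m_s")
```

```text
72.4 False t22.21 dx 0.72 dy -0.41 e [215.9 178. ] F [-9.9  0.6  6.4] p [ 0.5023 -0.0274  0.0068]
  d ring 0.16
71.6 False t22.71 dx 0.96 dy -0.34 e [215.95 178.07] F [-5.7  2.9 -0.5] p [ 0.5023 -0.0276  0.0069]
  d ring 0.11
71.0 False t23.31 dx 0.78 dy -0.47 e [215.9 178. ] F [-2.1  3.1 -2.5] p [ 0.5023 -0.0279  0.0074]
  d ring 0.22
```

View pics/m_t.png

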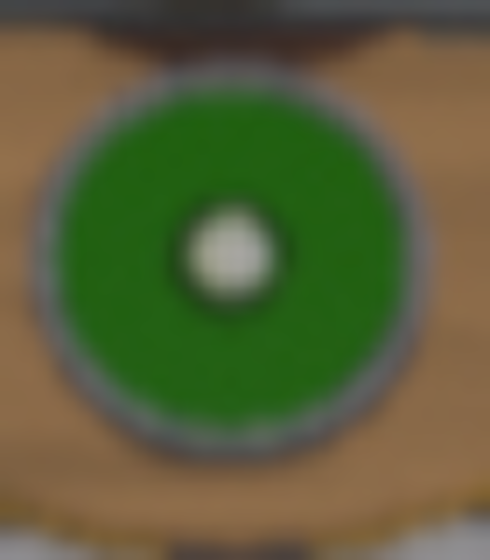

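View pics/m_s.png

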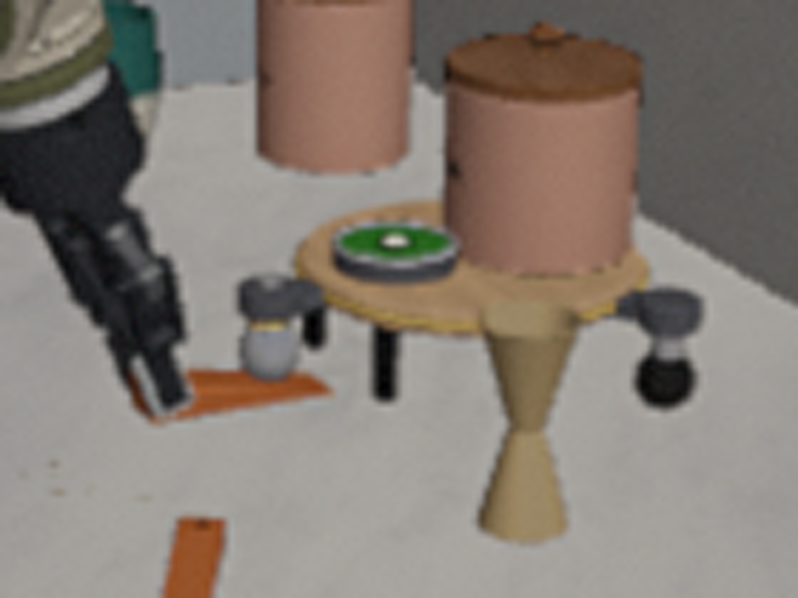

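View pics/m_w.png

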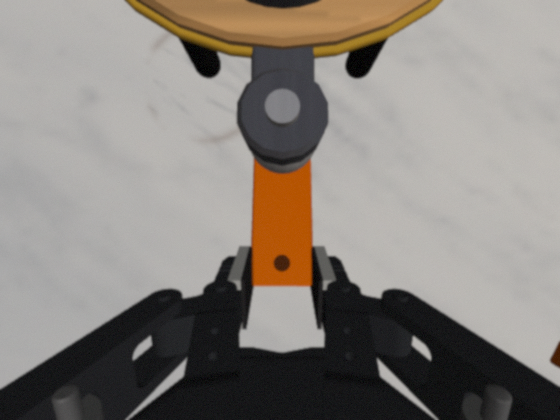

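The bubble is now inside the ring, 0.2–0.8 mm short of level. I unload the vertical force and let go.

Run:
```python
from push import *
p=base+.0710*u; p[2]=.0073; env.movel(p,velocity=.01)
s=monitor.sense();print(s["position"],s["contact_force"])
env.release(); env.hold(.5)
f,dx=rep("rel",None); e,b,_,_=level(f); c,r=ringc(f,e)
print("  d ring %.2f"%((onz(f,b,.072)-onz(f,c,.072))@u*1e3))
crop(f,(200,160,235,200),14,"n_t")
f=eyes.grab_frame("wrist"); cv2.imwrite("pics/n_w.png",f["frame"][:,:,::-1])
f=eyes.grab_frame("side"); crop(f,(210,150,350,255),5.7,"n_s")
```

```text
[ 0.5022952  -0.02792229  0.00718992] [-4.15067394  3.89320653 -1.96753148]
rel None t24.80 dx 0.80 dy -0.43 e [215.9  177.96] F [-0.2 -0.3  0.1] p [ 0.5025 -0.0281  0.0073]
  d ring 0.21
```

View pics/n_t.png

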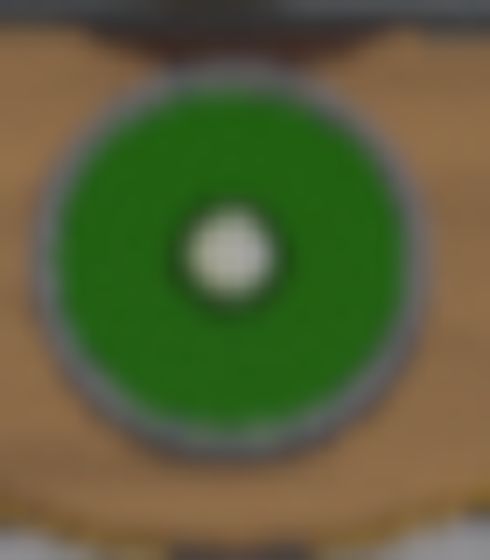

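View pics/n_w.png

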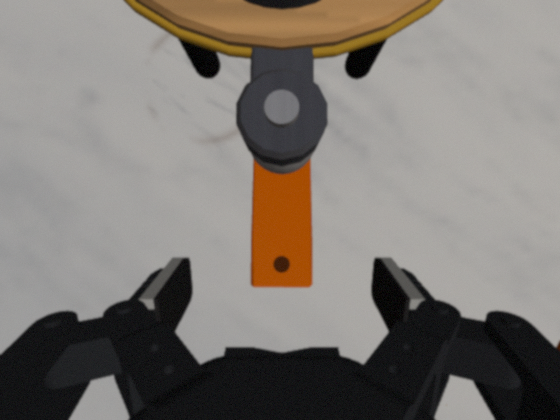

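View pics/n_s.png

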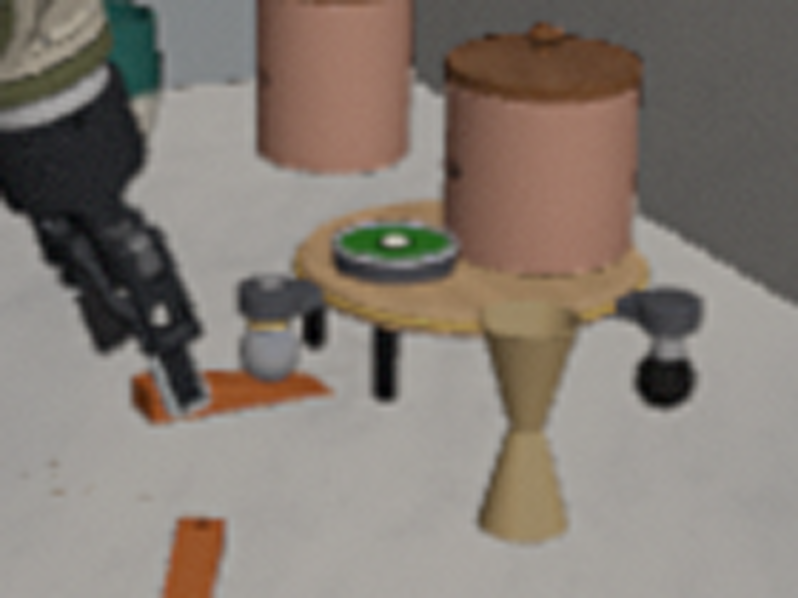

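The wedge is free and flat, with the foot on it and the bubble unchanged. Now I back off along the tool axis and check once more.

Run:
```python
from push import *
p=np.array(monitor.sense()["position"])
env.movel(p+.13*(np.cos(np.radians(20))*np.array([0,0,1])-np.sin(np.radians(20))*u),velocity=.1)
env.hold(.5)
f,dx=rep("off",None); e,b,_,_=level(f); c,r=ringc(f,e)
print("  d ring %.2f"%((onz(f,b,.072)-onz(f,c,.072))@u*1e3),"ring",onz(f,e,.072))
crop(f,(150,140,290,290),4,"o_t")
f=eyes.grab_frame("side"); crop(f,(210,150,350,255),5.7,"o_s")
```

```text
off None t26.90 dx 0.86 dy -0.52 e [215.87 177.99] F [ 0.1  0.1 -0.3] p [ 0.4581 -0.0302  0.1294]
  d ring 0.34 ring [ 0.62992056 -0.02219262  0.072     ]
```

View pics/o_t.png

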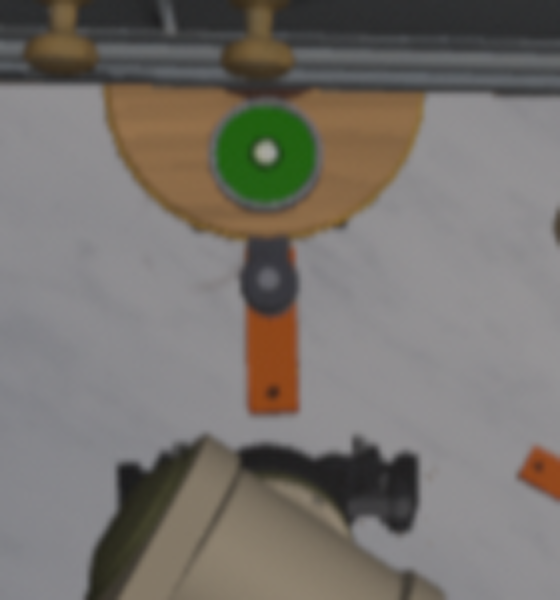

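View pics/o_s.png

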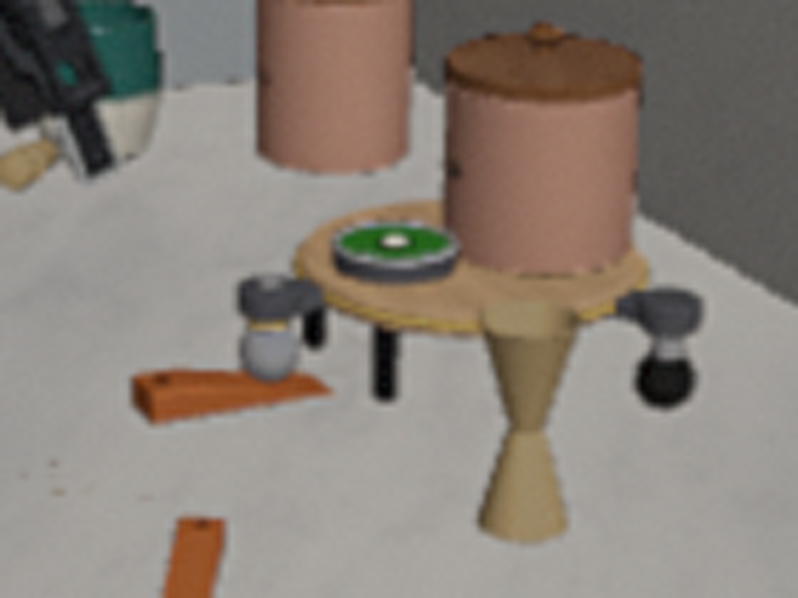

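The bubble is in the ring at (266,152) in the top crop. The wedge lies flat under the foot, the jar and measure are standing, and the arm is clear. Handing in.

Run:
```python
from bench import job
print(job.hand_in())
```

```text
the job is handed in; nothing more can be done
None
```

I picked up the largest wedge, set it on the worktop on the stand's axis, eased it under the sprung foot until the bubble came back, let go and backed off. I handed the job in at about 27 s on the robot's clock; it reports no verdict.

**Last checks, with the arm clear:**
- **Bubble:** it sits inside the ring, still slightly towards the stand's middle, so the stand is not past level. The ring fit puts it 0.3 mm off centre and the level-outline fit 0.9 mm. The two disagree by about 0.5 mm, near the limit of the picture's resolution.
- **Wedge and surroundings:** the wedge looks flat with the foot on it, and the jar and the measure are still standing.

**What did not go cleanly:**
- **First contact:** the wedge met the foot faster than it should have, and a 15 N guard stopped the arm. I carried on at 10 to 12 mm/s, and after that the horizontal push read about 9 to 12 N, part of it drag on the worktop.
- **Stand position:** the level's position in the picture shifted by about 2 mm while pushing. I put at least part of that down to the stand rising and tilting, but I could not rule out a small slide.

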